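# Close up the socket chest

## Task

Close up the small grey tool chest on the bench: with the fingertips push both open drawers fully home, in either order, and after that push the raised lid down until it is fully shut. Only push from outside: do not grip or lift anything or reach into the drawers or under the lid. The chest just stands loose on the bench, so push gently, do not shove it along, and leave the pliers, the black tape and the paint tin beside it where they are.

Things in the scene. Friction and masses are not known exactly. Their poses are not given: they have to be found in the camera images.
- chest: Grey metal chest, about 3 kg, loose on four rubber feet (slides if pushed with over about 15 N). 160 mm deep (x), 290 wide (y), rim 95 mm above the bench, 106 high with the lid shut. Origin: centre of the underside; z up, -x is the front, roughly facing the robot; +y is left as the robot sees it. An upper tray of sockets under the lid; below it two drawers side by side.
- drawer_left (a joint): How far the left (+y) drawer stands out, m: 0 = fully home with its front flush with the chest's front, grows as it comes out along the chest's -x, starts 0.03 to 0.065, stop at 0.10. It slides with about 1.5 N of friction, stays where it is left, and stops at 0.
- drawer_right (a joint): The same for the right (-y) drawer.
- face_left (a point): Centre of the outer face of the left drawer's aluminium front. It is 129 mm wide, 50 high (10 to 60 mm above the bench), 8 thick, upright, without a protruding handle (only a flat dark strip and a blank card). The centre lies 35 mm above the bench and 70.5 mm from the chest's middle. Axes as the chest's.
- face_right (a point): The same for the right drawer.
- bin_left: Black plastic bin of the left drawer, directly behind the drawer front and moving with it, 130 x 121 mm, rim 58 mm above the bench, with bolts in it. Not to be touched by the fingers. Origin: centre of the lower edge of the drawer front's outer face.
- bin_right: The same for the right drawer.
- lid (a joint): Angle of the lid, rad: 0 = shut and level, grows as the front edge rises; starts 0.85 to 1.1, stop at 1.5. The hinge is stiff (0.35 N m), so the lid stays at any angle; about 1 to 3 N pressed near the front edge moves it. It stops at 0.
- lid_hinge (a point): Middle of the lid's hinge line, on the chest's rear rim: 80 mm behind the chest's middle (chest +x), 95 mm above the bench. The line runs along the chest's y. The point's frame turns with the lid; its -x points from the hinge to the free edge along the lid, its z out of the lid's outer face.
- lid_edge (a point): Middle of the lid's free (front) edge, on its outer (upper) face: 160 mm from the hinge line along the lid, 11 mm out from it. The lid is a flat plate, 290 mm wide, 10 thick; its outer face is up when shut, and faces up and away from the robot when raised. Shut, this edge lies above the chest's front. Axes as lid_hinge.
- liner: Black rubber liner, 136 x 264 x 4 mm, on the lid's inner face. Not to be touched by the fingers. Origin: on the hinge line, axes as lid_hinge.
- pliers: Pliers with blue handles, 48 x 191 x 15 mm, lying loose on the bench in front of the chest, 195 to 215 mm from its middle, roughly along its y. Origin: centre of the underside.
- black_tape: Roll of black tape, 62 x 59 x 19 mm, lying loose left of the chest. Origin: centre of the underside.
- red_tin: Small red and white paint tin, 78 mm across, 77 mm high, standing loose right of the chest. Origin: centre of the underside.

How it is judged:
By the outcome, as a careful person would: the job done as asked, in the order asked, and still so for the second after the job is handed in, with the robot touching nothing.
It also fails if it takes over 56 s, if anything falls off the work surface, if the arm or the gripper's body presses on something with over 40 N, if the wrist force passes 120 N, or if a joint passes its speed limit or range.

## Robot

A 7-joint arm with a two-finger parallel gripper is mounted at the origin on a cart in front of the work surface, level with it; the furniture and walls round the work are solid. World frame = base frame: x ahead of the robot, y to its left, z up, the work surface at z = 0. Lengths are in m, angles in rad, forces in N, time in s.
With the tool pointing down it reaches from about 0.4 to 0.875 m from the base axis. Payload 19.3 kg.
Tool frame: the origin (TCP) lies midway between the tips of the shut fingers; the grasp point (between the pads) lies 19 mm behind it (bot.pinch_z is the distance from the TCP to the grasp point, in m); z points along the fingers, y is the direction in which the jaws open and shut (so a half turn about z gives the same grasp; the last joint's range is limited). The gripper opens to 85 mm and grips with 20 to 120 N. Pads are 22 mm wide; open, the fingers measure 114 mm over their backs; the gripper's body (76 mm by 85 mm) begins 54 mm behind the grasp point. The pads swing forward as they close: fully open they stand 13 mm farther back than shut.
Start: joints at [1.222, 0.521, -0.036, 1.599, 0.021, 1.021, -0.113], TCP at [0.172, -0.601, 0.231] pointing down, gripper open.
Joint ranges: [-2.91, 2.91], [-0.3, 2.13], [-1.5, 1.42], [0.17, 2.43], [-1.26, 4.41], [0.16, 1.93], [-2.52, 2.52]. Speed limits (rad/s): [1.89, 1.89, 2.39, 2.39, 3.01, 3.01, 3.01].

## Interface

Orientations are given as [roll, pitch, yaw] about the fixed x, y, z axes, in that order (R = Rz(yaw) Ry(pitch) Rx(roll)).
In Python, from workcell import bot gives the robot as it stands. The module is installed in compiled form; this text tells all that it offers.
- The arm moves only by the tool move_arm, never from a script. Its argument "moves" is text: rows parted by semicolons, each of 4 numbers parted by spaces: the shift along the tool's x, y, z in mm, then the turn about the tool's z in rad. In form: dx dy dz yaw; .... A call has exactly 10 rows; each row is the pose to reach, as a shift and turn from the pose commanded when the call began, along the tool's axes at that moment; what a row does not reach only later rows make up. A row lasts 1/12 s, in which the tool goes at most 41.7 mm and 7.16 degrees, less where a joint would pass 70% of its speed; a pose out of reach is approached as far as the arm can. A call with a gripper value outside its range is refused whole. "grip" is the opening, from 0 (shut) to 1 (fully open), set as the call begins (left out, the last holds). The fingers move at their own pace and stop on an object; "grip_force" is the grip in N (left out, the last holds). Time passes only in rows, so rows that repeat a pose let the fingers close, or fill a call up. It gives the time, the measured TCP pose, the force and the opening at its end, in the units of the state.
- bot.observe(): the state, without advancing time (a new reading comes with each control period).
- bot.grab_frame(name): name is "scene" or "side" or "wrist"; returns a dict with "frame" (400x640x3 uint8, red, green, blue), "z_map" (400x640 float32, m along the optical axis (not along the pixel's ray), 0 where there is no reading), "K" (3x3 intrinsics, pixels), "dist" ([k1, k2, p1, p2, k3] as OpenCV has them; the pictures are not rectified), "eye" and "attitude" of the camera in the world. Camera axes: x right, y up, looking along -z (the intrinsics and any distortion apply to the point x, -y, -z); pixel columns grow to the right and rows downward; lengths in m; the calibration is good to about 2 mm. A picture is of the moment at which its call begins.
- bot.job_done(): hands the job in, once; it reports no verdict.
Trained networks look in a picture, given as the dict that the camera call returned (one of the last four; its "shot" number tells which), for a name from the list of things; names that differ only in an ending like _2 or _b are one class to them, and where a whole thing is asked for, a point or a joint stands for the part that bears it (a point fixed in the world has none). Each returns a list of dicts, best first, with "conf" (0 to 1); they miss things now and then, are a little off and sometimes report something else, mostly with a low value. They report only what shows in the picture. A call takes as long as a camera call.
- bot.search_frame(picture, label): "at" ([column, row] in pixels, amid what is visible of it).
- bot.pinpoint(picture, label): "at" ([column, row] in pixels: a listed point, or the origin of a listed thing).
The state is a dict: "clock": time; "qpos": joint angles; "qd": joint speeds; "joint_efforts": joint torques, N m; "position": TCP position; "tool_rot": TCP orientation; "force": force on the tool from outside, world axes, zero at the start; "moment": the same for the moment, N m; "grip_width": finger opening in m.
Only numpy, scipy, OpenCV 4.12 (cv2) and the standard library are available. Lean on these libraries where they do the work, as an engineer would, in place of code of your own. Each camera call takes 0.05 s, during which the arm holds its last target. There are 200 camera calls.

## Working session

There is one attempt and no reset: what is moved stays moved. The work goes in short steps, Python scripts to look and compute and a tool call to move; the robot and the scene stay as the last step left them, time stands still between calls to the robot, and variables do not carry over. Pictures are saved under pics/ and viewed, about 8 in all and at most 12, crops included, and the job is handed in when it is done.

Besides the shell and the picture viewer there is one more tool, called after ">>>" as name(argument=value, ...) on one line, values as JSON. move_arm: Moves the arm, as the interface text tells. Its arguments: {"type":"object","properties":{"moves":{"type":"string"},"grip":{"type":"number"},"grip_force":{"type":"number"}},"required":["moves"]}

```bash
mkdir -p pics
cat > h.py <<'E'
import numpy as np, cv2
from workcell import bot
from scipy.spatial.transform import Rotation as R
def rot(a):
    a=np.array(a,float)
    return a if a.shape==(3,3) else (R.from_quat(a).as_matrix() if a.size==4 else R.from_euler('xyz',a).as_matrix())
def world(p,uv,z=None,zfix=None,r=2):
    u,v=uv; n=cv2.undistortPoints(np.array([[[u,v]]],float),p['K'],np.array(p['dist'],float))[0,0]
    d=np.array([n[0],-n[1],-1.]); A=rot(p['attitude']); e=np.array(p['eye'])
    if zfix is not None: return e+A@d*((zfix-e[2])/(A@d)[2])
    if z is None:
        w=p['z_map'][int(v)-r:int(v)+r+1,int(u)-r:int(u)+r+1]; w=w[w>0]; z=np.median(w) if w.size else np.nan
    return e+A@d*z
def cloud(p):
    h,w=p['z_map'].shape; g=np.stack(np.meshgrid(np.arange(w),np.arange(h)),-1).reshape(-1,1,2).astype(float)
    n=cv2.undistortPoints(g,p['K'],np.array(p['dist'],float))[:,0]; z=p['z_map'].reshape(-1,1)
    d=np.c_[n[:,0],-n[:,1],-np.ones(len(n))]*z
    P=d@rot(p['attitude']).T+np.array(p['eye']); P[z[:,0]<=0]=np.nan
    return P.reshape(h,w,3)
def save(p,n): cv2.imwrite(f'pics/{n}.png',p['frame'][:,:,::-1])
E
python3 - <<'E'
from h import *
np.set_printoptions(precision=4,suppress=True)
print(bot.observe())
for c in ['scene','side']:
    p=bot.grab_frame(c); save(p,c+'0'); np.savez(c+'0',**{k:np.array(v) for k,v in p.items()})
    print(c,p['eye'],p['attitude'])
    for l in ['face_left','face_right','lid_hinge','lid_edge','chest','pliers','black_tape','red_tin']:
        for d in bot.pinpoint(p,l)[:2]: print(l,np.round(d['conf'],2),np.round(d['at'],1),world(p,d['at']))
E
```

```text
{'clock': 0.0, 'qpos': array([ 1.2218,  0.522 , -0.0363,  1.6   ,  0.0212,  1.0211, -0.1128]), 'qd': array([ 0.0003, -0.0002, -0.0003, -0.001 , -0.002 , -0.0021,  0.0007]), 'joint_efforts': array([  0.    , -92.7123,   1.9799, -36.994 ,   0.0179,   0.0081,
         0.0001]), 'position': array([ 0.1719, -0.6006,  0.2307]), 'tool_rot': array([-3.1405,  0.0001,  0.2788]), 'force': array([-0.1198, -0.2782,  0.3852]), 'moment': array([ 0.0087, -0.0602, -0.0152]), 'grip_width': 0.0855107613504934}
scene [ 0.4781 -0.6123  0.8175] [ 0.7491  0.0143 -0.2333]
face_left 0.55 [269.2 223.7] [0.4833 0.059  0.0328]
face_right 0.76 [295.2 258.4] [ 0.5345 -0.0528  0.0022]
face_right 0.66 [260.4 261.7] [ 0.4417 -0.044   0.0064]
lid_edge 0.63 [328.6 168.3] [0.6483 0.0339 0.2257]
chest 0.69 [326.8 229.9] [ 0.6286 -0.0274  0.0656]
pliers 0.91 [260.2 260.9] [ 0.4415 -0.0414  0.0066]
black_tape 0.61 [302.5 183.6] [0.6001 0.1507 0.0761]
red_tin 0.79 [335.8 312.5] [ 0.5922 -0.2537  0.052 ]
side [0.0823 0.3262 1.1672] [ 0.5219  0.0048 -2.0911]
face_left 0.73 [335.  260.4] [0.4859 0.0543 0.0215]
face_right 0.61 [362.4 216.3] [ 0.5421 -0.0598  0.0604]
lid_hinge 0.79 [293.6 174.9] [0.6743 0.0631 0.1735]
lid_edge 0.66 [316.6 163.6] [0.638  0.019  0.2358]
chest 0.97 [318.5 213.5] [0.6004 0.0365 0.0711]
chest 0.25 [251.6 257.3] [0.6082 0.2325 0.0005]
pliers 0.62 [378.  258.6] [ 0.4394 -0.0469  0.0084]
pliers 0.52 [363.3 225.5] [ 0.5407 -0.0666  0.0042]
black_tape 0.55 [251.  257.4] [0.6088 0.234  0.0004]
red_tin 0.98 [401.4 184.5] [ 0.5686 -0.199   0.0663]
red_tin 0.59 [378.1 259.4] [ 0.4371 -0.0457  0.0092]
```

View pics/scene0.png

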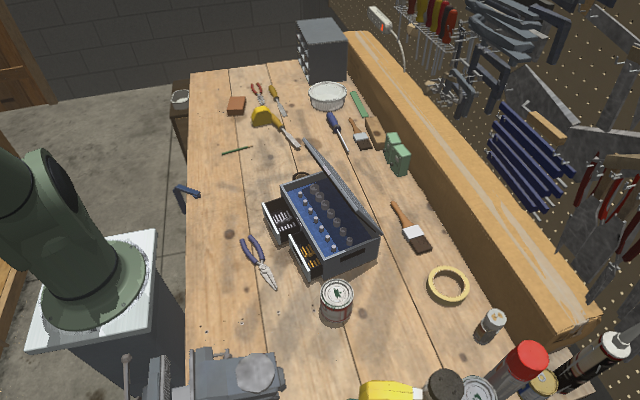

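View pics/side0.png

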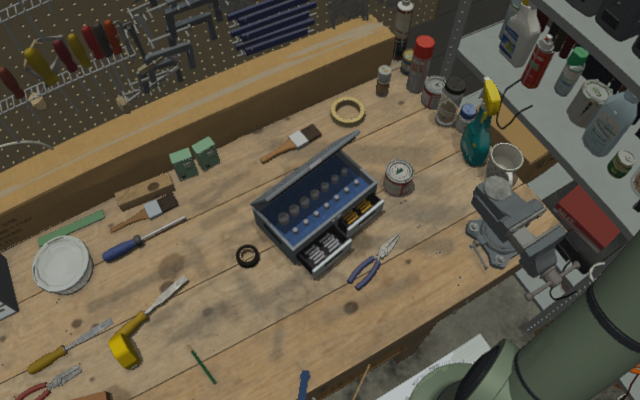

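Scene view: chest at about (330,225), with drawers toward the robot, pliers at (258,262), tin at (336,300). Tape shows behind the chest in scene at (300,178), and at (248,256) in the side view. Now I'll fit the chest model to the fused depth.

```bash
cat > fit.py <<'E'
from h import *
from scipy.optimize import least_squares
def box(P,lo,hi):
    c=(np.array(lo)+hi)/2; h=(np.array(hi)-lo)/2; q=np.abs(P-c)-h
    return np.linalg.norm(np.maximum(q,0),axis=1)+np.minimum(q.max(1),0)
def dist(s,P,parts=False):
    x,y,a,L,dl,dr=s
    c,n=np.cos(a),np.sin(a); d=P-[x,y,0]
    Q=np.c_[c*d[:,0]+n*d[:,1],-n*d[:,0]+c*d[:,1],d[:,2]]
    D=[box(Q,[-.08,-.145,.06],[-.078,.145,.095]),box(Q,[.078,-.145,.005],[.08,.145,.095]),
       box(Q,[-.08,-.145,.005],[.08,-.143,.095]),box(Q,[-.08,.143,.005],[.08,.145,.095])]
    q=Q-[.08,0,.095]; cl,sl=np.cos(L),np.sin(L)
    # hinge-frame: -x along lid ; world dir of lid = (-cl, sl); normal=(sl,cl)
    l=np.c_[q[:,0]*cl-q[:,2]*sl,q[:,1],q[:,0]*sl+q[:,2]*cl]
    D.append(box(l,[-.16,-.145,-.002],[0,.145,.011]))
    for yy,dd in((.0705,dl),(-.0705,dr)): D.append(box(Q,[-.08-dd,yy-.0645,.01],[-.072-dd,yy+.0645,.06]))
    D=np.array(D); return D if parts else np.abs(D).min(0)
def fit(ps,s0):
    P=np.concatenate([cloud(p).reshape(-1,3) for p in ps]); P=P[~np.isnan(P[:,0])]
    s=np.array(s0,float)
    for r in (.03,.02,.012,.008):
        c,n=np.cos(s[2]),np.sin(s[2]); d=P-[s[0],s[1],0]
        K=P[(P[:,2]>.012)]; K=K[dist(s,K)<r]
        s=least_squares(lambda v:dist(v,K),s,loss='cauchy',f_scale=.002,x_scale=[.01,.01,.05,.05,.01,.01]).x
    return s,K,np.median(dist(s,K)),np.bincount(np.abs(dist(s,K,True)).argmin(0),minlength=7)
E
python3 - <<'E'
from fit import *
np.set_printoptions(precision=4,suppress=True)
ps=[dict(np.load(c+'0.npz')) for c in('scene','side')]
best=None
for yaw in (-.3,-.1,.15):
  for L in(.85,1.0,1.1):
    s,K,m,b=fit(ps,[.61,0,yaw,L,.05,.05]); print(s,len(K),m,b)
for p in ps:
  s1,K,m,b=fit([p],s); print('single',s1,len(K),m,b)
C=[cloud(p) for p in ps]
from itertools import product
for p,C1,nm in zip(ps,C,'ab'):
  P=C1.reshape(-1,3)
  for nmn,(cx,cy,r) in dict(pl=(.44,-.045,.13),tin=(.585,-.23,.08),tape=(.608,.232,.06)).items():
    k=(np.hypot(P[:,0]-cx,P[:,1]-cy)<r)&(P[:,2]>.005)
    if nmn=='pl': k&=P[:,2]<.022
    if k.sum()>5: print(nm,nmn,k.sum(),np.percentile(P[k],[3,97],axis=0))
  f=cv2.resize(p['frame'][130:300,220:400] if nm=='a' else p['frame'][120:300,230:420],None,fx=4,fy=4,interpolation=cv2.INTER_CUBIC)[:600,:780]
  cv2.imwrite(f'pics/crop_{nm}.png',f[:,:,::-1])
E
```

```text
[0.6187 0.0177 0.1135 1.1442 0.0134 0.0401] 6187 0.003190354103594528 [ 467 1086 1357  818 1629  703  127]
[0.6166 0.0167 0.1373 1.1737 0.0103 0.0387] 6282 0.003062876848347905 [ 388 1146 1316  837 1769  730   96]
[0.6165 0.0165 0.1442 1.1804 0.0096 0.0383] 6291 0.003017024317848324 [ 378 1145 1319  837 1788  732   92]
[0.6145 0.0153 0.1892 1.2028 0.0378 0.0969] 6531 0.002229828272388157 [ 367 1144 1181  874 1884  839  242]
[0.6098 0.0142 0.2003 1.2356 0.0322 0.0928] 6524 0.0021631458898135683 [ 474 1182 1114  858 1827  837  232]
[0.6098 0.0142 0.2004 1.2357 0.0322 0.0928] 6524 0.0021637983446051168 [ 474 1183 1114  858 1826  837  232]
[0.6095 0.0142 0.2007 1.2379 0.0318 0.0925] 6524 0.0021686783572733917 [ 476 1186 1113  858 1821  838  232]
[0.6401 0.0206 0.2072 1.0169 0.0626 0.037 ] 8105 0.0012061942867017967 [1350  368 1298  986 2382  836  885]
[ 0.6095  0.0142  0.1994  1.238  -0.6024  0.2335] 5453 0.00236625508815661 [ 477 1188 1110  858 1820    0    0]
single [ 0.64    0.0187  0.2114  1.009  -0.6024  0.2335] 3393 0.0006980099198526102 [ 569  137 1137  398 1152    0    0]
single [ 0.6107  0.0181  0.1851  1.2275 -0.6024  0.2335] 2735 0.0028089376757714736 [266 635 331 523 980   0   0]
a pl 738 [[ 0.3997 -0.1195  0.0059]
 [ 0.5653  0.0486  0.021 ]]
a tin 1208 [[ 0.5663 -0.2547  0.0101]
 [ 0.635  -0.1863  0.0766]]
a tape 79 [[0.5856 0.2394 0.0082]
 [0.6328 0.2664 0.0199]]
b pl 1105 [[ 0.3797 -0.1336  0.0051]
 [ 0.5482  0.0532  0.0206]]
b tin 1002 [[ 0.5428 -0.2478  0.0058]
 [ 0.6353 -0.1755  0.0793]]
b tape 455 [[0.5692 0.1887 0.0051]
 [0.6513 0.2713 0.0238]]
```

The good fit is chest (0.640, 0.0206), yaw 0.207, lid 1.017, drawers 0.063 and 0.037. Its median residual is 1.2 mm, all values lie within the stated ranges, and it agrees with the networks' face points. I'll start the transit with the fingers shut.

>>> move_arm(moves="32 -22 0 0; 64 -44 0 0; 96 -66 0 0; 128 -88 0 0; 160 -110 0 0.01; 192 -132 0 0.03; 224 -154 0 0.05; 256 -176 0 0.07; 288 -198 0 0.07; 320 -220 0 0.07", grip=0)

```text
clock: 1.73
position: [0.42, -0.2997, 0.2316]
tool_rot: [3.141, -0.0, 0.209]
force: [1.0, -1.1, -0.0]
grip_width: -0.0001
```

Run:
```python
from fit import *
np.set_printoptions(precision=4,suppress=True)
ps=[dict(np.load(c+'0.npz')) for c in('scene','side')]
s0=[.64,.0206,.2072,1.017,.0626,.037]
s,K,m,b=fit(ps,s0); print(s,len(K),m,b)
for p in ps: print('single',fit([p],s)[0])
np.save('s.npy',s)
x,y,a=s[:3]; Rm=np.array([[np.cos(a),-np.sin(a)],[np.sin(a),np.cos(a)]])
for q in [(-.08-s[4],.0705),(-.08-s[5],-.0705),(-.08,0),(.08-.16*np.cos(s[3])+.011*np.sin(s[3]),0)]: print(np.array([x,y])+Rm@q)
o=bot.observe(); print(o['clock'],o['position'],o['tool_rot'],o['grip_width'],o['force'])
```

```text
[0.6401 0.0206 0.2072 1.0169 0.0626 0.037 ] 8104 0.0012057865419651563 [1351  366 1298  986 2382  836  885]
single [0.64   0.0188 0.2112 1.009  0.0641 0.0387]
single [0.6403 0.0232 0.2082 1.0201 0.0627 0.0369]
[0.486  0.0603]
[ 0.54   -0.0725]
[0.5618 0.0042]
[0.6452 0.0217]
1.7333 [ 0.42   -0.2997  0.2316] [ 3.1412 -0.0003  0.2085] -0.00010468859331878614 [ 0.9971 -1.0951 -0.0432]
```

>>> move_arm(moves="21 -33 0 0; 42 -66 0 0; 63 -99 0 0; 84 -132 0 0; 105 -165 0 0; 125 -197 0 0; 125 -197 35 0; 125 -197 70 0; 125 -197 105 0; 125 -197 130 0")

```text
clock: 2.57
position: [0.4998, -0.0823, 0.099]
tool_rot: [-3.141, 0.001, 0.209]
force: [0.3, 0.5, -0.2]
grip_width: 0.0002
```

Run:
```python
from h import *
p=bot.grab_frame('side'); cv2.imwrite('pics/s1.png',cv2.resize(p['frame'][120:300,240:430],None,fx=3,fy=3)[:,:,::-1])
o=bot.observe(); print(o['clock'],o['position'],o['tool_rot'],o['force'])
```

```text
2.6167 [ 0.49803636 -0.08219658  0.09562601] [-3.13955624  0.00567021  0.20941923] [-5.04253085  0.54514587 -7.1240295 ]
```

View pics/s1.png

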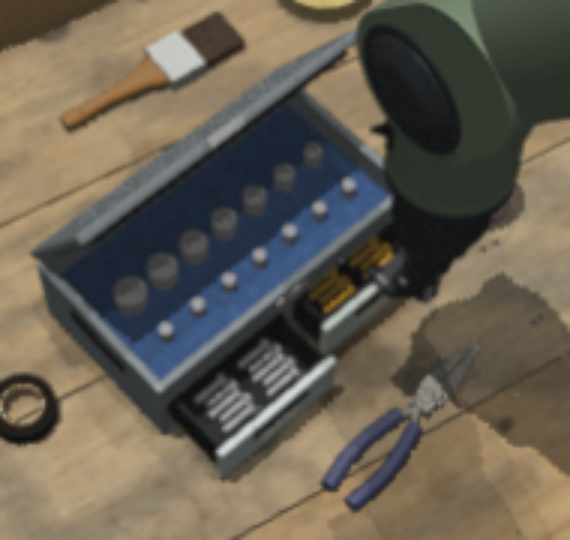

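The picture shows the gripper at (400,270), in front of the right drawer and clear of the pliers. The wrist looks close to the lid's right corner, so I'll hold and check the force.

>>> move_arm(moves="0 0 0 0; 0 0 0 0; 0 0 0 0; 0 0 0 0; 0 0 0 0; 0 0 0 0; 0 0 0 0; 0 0 0 0; 0 0 0 0; 0 0 0 0")

```text
clock: 3.45
position: [0.5005, -0.0827, 0.1013]
tool_rot: [-3.142, 0.0, 0.209]
force: [0.0, 0.1, -0.1]
grip_width: 0.0004
```

Run:
```python
from fit import *
np.set_printoptions(precision=4,suppress=True)
o=bot.observe(); print(o['clock'],o['position'],o['tool_rot'],o['force'])
ps=[bot.grab_frame(c) for c in('scene','side')]
save(ps[0],'sc1')
s=np.load('s.npy'); s1,K,m,b=fit(ps,s); print(s1,len(K),m,b)
```

```text
3.45 [ 0.5005 -0.0827  0.1013] [-3.1415  0.      0.2087] [ 0.0466  0.1384 -0.0985]
[0.6402 0.0207 0.2058 1.0163 0.0623 0.0375] 7191 0.001142287415425186 [1136  365 1272  881 2384  508  645]
```

View pics/sc1.png

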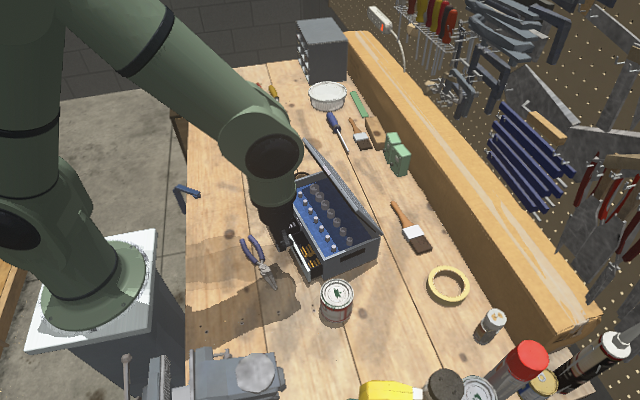

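The force was only dynamic: it has settled to zero and the chest hasn't moved. I'll descend in front of the right drawer and advance to near contact.

>>> move_arm(moves="0 0 20 0; 0 0 40 0; 0 0 55 0; 0 0 61 0; 0 0 61 0; 5 0 61 0; 10 0 61 0; 15 0 61 0; 20 0 61 0; 20 0 61 0")

```text
clock: 4.38
position: [0.5216, -0.0782, 0.0408]
tool_rot: [3.141, -0.002, 0.209]
force: [-0.2, -0.3, 0.4]
grip_width: -0.0002
```

>>> move_arm(moves="2 0 0 0; 4 0 0 0; 6 0 0 0; 8 0 0 0; 10 0 0 0; 12 0 0 0; 14 0 0 0; 16 0 0 0; 18 0 0 0; 20 0 0 0")

```text
clock: 5.22
position: [0.5398, -0.0743, 0.0403]
tool_rot: [-3.142, 0.0, 0.209]
force: [-1.1, -0.0, 0.7]
grip_width: -0.0001
```

>>> move_arm(moves="2 0 0 0; 4 0 0 0; 6 0 0 0; 8 0 0 0; 10 0 0 0; 12 0 0 0; 14 0 0 0; 16 0 0 0; 18 0 0 0; 20 0 0 0")

```text
clock: 6.05
position: [0.5594, -0.0701, 0.0403]
tool_rot: [-3.141, 0.0, 0.209]
force: [-0.5, 0.5, 0.3]
grip_width: -0.0002
```

```bash
cat > st.py <<'E'
from fit import *
np.set_printoptions(precision=4,suppress=True)
s=np.load('s.npy'); s[4:]=np.array(__import__('sys').argv[1:3],float)
if len(__import__('sys').argv)>3: s[3]=float(__import__('sys').argv[3])
ps=[bot.grab_frame(c) for c in('scene','side')]
s1,K,m,b=fit(ps,s); print(s1,len(K),m,b)
o=bot.observe(); s0=np.load('s.npy'); d=o['position'][:2]-s0[:2]; a=s0[2]
print(o['clock'],o['position'],'tcp in chest',np.cos(a)*d[0]+np.sin(a)*d[1],-np.sin(a)*d[0]+np.cos(a)*d[1],o['force'],o['tool_rot'])
E
python3 st.py .063 .01
```

```text
[0.6397 0.0207 0.2013 1.0222 0.0627 0.0125] 5784 0.0010934802063820859 [ 658  404 1159  618 1816  843  286]
6.15 [ 0.5597 -0.0702  0.0403] tcp in chest -0.09736894983518758 -0.0722896757255283 [-0.1573  0.9861 -0.3865] [ 3.1415 -0.0004  0.2089]
```

>>> move_arm(moves="1 0 0 0; 2 0 0 0; 3 0 0 0; 4 0 0 0; 5 0 0 0; 5 0 0 0; 5 0 0 0; 5 0 0 0; 5 0 0 0; 5 0 0 0")

```text
clock: 6.98
position: [0.564, -0.0692, 0.0402]
tool_rot: [-3.142, 0.0, 0.209]
force: [-2.8, -0.6, -1.2]
grip_width: -0.0002
```

>>> move_arm(moves="0.5 0 0 0; 1 0 0 0; 1.5 0 0 0; 2 0 0 0; 2 0 0 0; 2 0 0 0; 2 0 0 0; 2 0 0 0; 2 0 0 0; 2 0 0 0")

```text
clock: 7.82
position: [0.5639, -0.0692, 0.0398]
tool_rot: [-3.141, 0.004, 0.209]
force: [-14.0, -2.4, 3.5]
grip_width: 0.0001
```

It's home: the TCP stayed put while the force rose to 14 N. I'll back off straight away and move in front of the left drawer.

>>> move_arm(moves="-3 0 0 0; -15 0 0 0; -35 0 0 0; -60 0 0 0; -85 0 -8 0; -95 0 -15 0; -95 -20 -15 0; -95 -50 -15 0; -95 -80 -15 0; -95 -110 -15 0")

```text
clock: 8.65
position: [0.451, 0.0204, 0.0558]
tool_rot: [-3.141, -0.002, 0.208]
force: [0.8, -0.1, -0.2]
grip_width: 0.0001
```

>>> move_arm(moves="0 -20 0 0; 0 -33 0 0; 0 -33 5 0; 0 -33 10 0; 0 -33 15 0; 0 -33 15 0; 0 -33 15 0; 0 -33 15 0; 0 -33 15 0; 0 -33 15 0")

```text
clock: 9.48
position: [0.4437, 0.0512, 0.0405]
tool_rot: [-3.142, -0.0, 0.208]
force: [0.9, -0.7, 1.3]
grip_width: 0.0002
```

```bash
python3 st.py .063 .0
```

```text
[0.6395 0.0204 0.206  1.0212 0.0628 0.0103] 6648 0.001136968901086206 [ 855  425 1179  988 2397  570  234]
9.5833 [0.4436 0.0513 0.0404] tcp in chest -0.18591703508722474 0.07047061584766613 [ 0.7641 -0.5951 -0.531 ] [-3.1416 -0.0003  0.2085]
```

Run:
```python
from fit import *
np.set_printoptions(precision=4,suppress=True)
s=np.load('s.npy');a=s[2]
ims=[]
for c in('scene','side'):
    p=bot.grab_frame(c); P=cloud(p).reshape(-1,3); d=P-[s[0],s[1],0]
    Q=np.c_[np.cos(a)*d[:,0]+np.sin(a)*d[:,1],-np.sin(a)*d[:,0]+np.cos(a)*d[:,1],d[:,2]]
    k=(Q[:,1]>-.125)&(Q[:,1]<-.02)&(Q[:,0]<-.04)&(Q[:,0]>-.13)&(Q[:,2]>.015)&(Q[:,2]<.056)
    print(c,k.sum(),np.percentile(Q[k],[5,50,95],axis=0) if k.any() else '')
    k=(Q[:,1]>-.125)&(Q[:,1]<-.02)&(Q[:,0]<-.04)&(Q[:,0]>-.13)&(Q[:,2]>.065)&(Q[:,2]<.09)
    print(' upper front',k.sum(),np.percentile(Q[k],[5,50,95],axis=0) if k.any() else '')
    r=p['frame'][160:300,250:400] if c=='scene' else p['frame'][150:290,280:430]
    ims.append(cv2.resize(r,(400,373),interpolation=cv2.INTER_CUBIC))
cv2.imwrite('pics/r.png',np.hstack(ims)[:,:,::-1])
```

```text
scene 138 [[-0.0845 -0.1199  0.018 ]
 [-0.0831 -0.0774  0.0357]
 [-0.0823 -0.0267  0.0548]]
 upper front 393 [[-0.0806 -0.116   0.066 ]
 [-0.0557 -0.0736  0.0684]
 [-0.0412 -0.0255  0.0851]]
side 0 
 upper front 0
```

View pics/r.png

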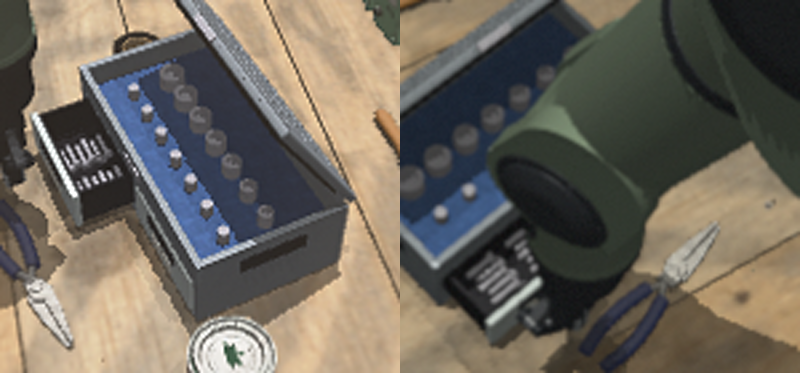

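The right drawer looks flush, with its face within about 2 mm of the front plane. Pliers and tin are where they were, and the gripper is in front of the left drawer. Pushing the left one now.

>>> move_arm(moves="4 0 0 0; 8 0 0 0; 12 0 0 0; 16 0 0 0; 20 0 0 0; 23 0 0 0; 26 0 0 0; 29 0 0 0; 32 0 0 0; 35 0 0 0")

```text
clock: 10.52
position: [0.4778, 0.0587, 0.0403]
tool_rot: [3.142, 0.001, 0.209]
force: [-1.8, 0.3, 0.3]
grip_width: 0.0
```

>>> move_arm(moves="3 0 0 0; 6 0 0 0; 9 0 0 0; 12 0 0 0; 15 0 0 0; 18 0 0 0; 21 0 0 0; 24 0 0 0; 27 0 0 0; 30 0 0 0")

```text
clock: 11.35
position: [0.5074, 0.065, 0.0403]
tool_rot: [-3.142, 0.0, 0.209]
force: [-1.5, 0.3, 0.3]
grip_width: 0.0002
```

>>> move_arm(moves="2 0 0 0; 4 0 0 0; 6 0 0 0; 8 0 0 0; 10 0 0 0; 12 0 0 0; 14 0 0 0; 16 0 0 0; 18 0 0 0; 20 0 0 0")

```text
clock: 12.18
position: [0.5269, 0.0691, 0.0403]
tool_rot: [-3.142, -0.0, 0.209]
force: [-2.7, 2.0, -0.2]
grip_width: -0.0002
```

```bash
python3 st.py .008 .0
```

```text
[0.6402 0.0206 0.2068 1.009  0.0087 0.0016] 5491 0.0009958353543234322 [ 830  250 1145  912 1507  332  515]
12.2833 [0.5271 0.0691 0.0403] tcp in chest -0.10057604131418862 0.07065010791884119 [0.0966 0.51   0.7005] [ 3.1416 -0.0005  0.2087]
```

>>> move_arm(moves="1 0 0 0; 2 0 0 0; 3 0 0 0; 4 0 0 0; 5 0 0 0; 6 0 0 0; 6.5 0 0 0; 7 0 0 0; 7 0 0 0; 7 0 0 0")

```text
clock: 13.12
position: [0.5336, 0.0705, 0.0403]
tool_rot: [-3.142, -0.0, 0.209]
force: [-1.2, 0.5, -0.1]
grip_width: -0.0001
```

>>> move_arm(moves="0.5 0 0 0; 1 0 0 0; 1 0 0 0; 1 0 0 0; 1 0 0 0; 1 0 0 0; 1 0 0 0; 1 0 0 0; 1 0 0 0; 1 0 0 0")

```text
clock: 13.95
position: [0.5339, 0.0707, 0.0401]
tool_rot: [-3.142, 0.001, 0.209]
force: [-5.5, -0.4, 1.4]
grip_width: 0.0002
```

>>> move_arm(moves="0.3 0 0 0; 0.6 0 0 0; 0.6 0 0 0; 0.6 0 0 0; 0.6 0 0 0; 0.6 0 0 0; 0.6 0 0 0; 0.6 0 0 0; 0.6 0 0 0; 0.6 0 0 0")

```text
clock: 14.78
position: [0.5339, 0.0706, 0.04]
tool_rot: [3.142, 0.002, 0.209]
force: [-7.9, -0.9, 1.9]
grip_width: -0.0
```

>>> move_arm(moves="-2 0 0 0; -10 0 0 0; -25 0 0 0; -45 0 0 0; -70 0 0 0; -70 0 -35 0; -70 0 -70 0; -70 0 -105 0; -70 0 -140 0; -70 0 -160 0")

```text
clock: 15.62
position: [0.4671, 0.0564, 0.2038]
tool_rot: [3.142, -0.004, 0.209]
force: [1.0, -0.3, 1.4]
grip_width: 0.0002
```

```bash
python3 st.py 0 .0
python3 - <<'E'
from fit import *
np.set_printoptions(precision=4,suppress=True)
s=np.load('s.npy');a=s[2]
for c in('scene','side'):
    p=bot.grab_frame(c); P=cloud(p).reshape(-1,3); d=P-[s[0],s[1],0]
    Q=np.c_[np.cos(a)*d[:,0]+np.sin(a)*d[:,1],-np.sin(a)*d[:,0]+np.cos(a)*d[:,1],d[:,2]]
    for y0 in(-.0705,.0705):
      for z0,z1 in((.018,.055),(.066,.09)):
        k=(abs(Q[:,1]-y0)<.055)&(Q[:,0]<-.07)&(Q[:,0]>-.12)&(Q[:,2]>z0)&(Q[:,2]<z1)
        print(c,y0,z0,k.sum(),np.percentile(Q[k][:,0],[10,50,90]) if k.any() else '')
    r=p['frame'][130:310,220:420] if c=='scene' else p['frame'][120:300,230:430]
    cv2.imwrite(f'pics/d_{c}.png',cv2.resize(r,None,fx=3,fy=3,interpolation=cv2.INTER_CUBIC)[:,:,::-1])
E
```

```text
[0.6396 0.0204 0.2048 1.0178 0.0018 0.0023] 5917 0.0010343445534334306 [ 826  370 1155  996 1804  444  322]
15.7167 [0.468  0.0564 0.2036] tcp in chest -0.16107021337598684 0.0704500406757848 [ 0.163  -0.611  -0.5524] [ 3.1412 -0.0063  0.2082]
scene -0.0705 0.018 132 [-0.0842 -0.0831 -0.0823]
scene -0.0705 0.066 99 [-0.0808 -0.0802 -0.0797]
scene 0.0705 0.018 109 [-0.085  -0.0839 -0.0831]
scene 0.0705 0.066 67 [-0.0815 -0.081  -0.0804]
side -0.0705 0.018 20 [-0.0809 -0.0799 -0.0787]
side -0.0705 0.066 2 [-0.0777 -0.0777 -0.0776]
side 0.0705 0.018 138 [-0.082  -0.0808 -0.0799]
side 0.0705 0.066 84 [-0.0791 -0.078  -0.077 ]
```

View pics/d_side.png

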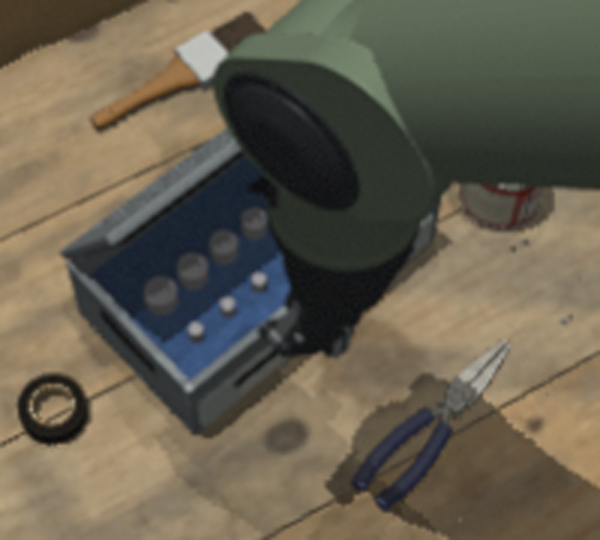

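Both drawers are equally flush, each stopped hard, and the chest has not moved. Pliers (430,430), tape (50,405) and tin (505,205) are undisturbed in this crop. Next is going over and behind the lid edge.

>>> move_arm(moves="0 0 -35 0; 0 0 -70 0; 0 0 -100 0; 33 12 -103 0; 66 24 -103 0; 99 36 -103 0; 132 48 -103 0; 165 60 -103 0; 198 70 -103 0; 221 70 -103 0")

```text
clock: 16.65
position: [0.6993, 0.0315, 0.3005]
tool_rot: [3.141, 0.003, 0.206]
force: [0.1, 0.2, 1.5]
grip_width: 0.0
```

>>> move_arm(moves="0 0 0 0; 0 0 0 0; 0 0 0 0; 0 0 20 0; 0 0 40 0; 0 0 60 0; 0 0 80 0; 0 0 80 0; 0 0 80 0; 0 0 80 0")

```text
clock: 17.48
position: [0.6975, 0.0336, 0.2248]
tool_rot: [3.141, -0.001, 0.209]
force: [-0.2, 0.1, 0.3]
grip_width: 0.0001
```

```bash
python3 st.py 0 0
python3 - <<'E'
from h import *
p=bot.grab_frame('scene'); cv2.imwrite('pics/l1.png',cv2.resize(p['frame'][80:300,200:460],None,fx=2.5,fy=2.5)[:,:,::-1])
E
```

```text
[0.6401 0.0207 0.2079 1.0163 0.0017 0.0016] 7555 0.0011920358584567026 [1411  362 1295  983 2396  536  572]
17.5833 [0.6978 0.0336 0.225 ] tcp in chest 0.05913673924347529 0.0008732832046314826 [ 1.1159 -0.1625  0.9678] [ 3.1413 -0.0021  0.2087]
```

View pics/l1.png

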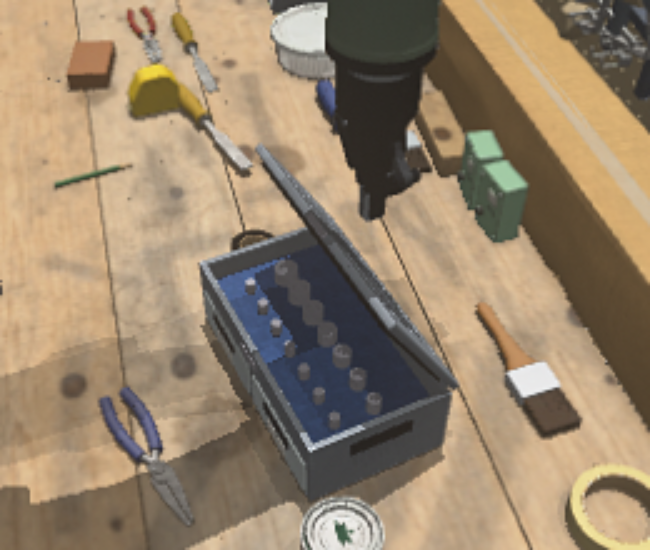

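Both drawers are shut and the fingertip at (372,212) is behind the raised lid's outer face. I'll close the lid along the edge's arc.

>>> move_arm(moves="-9 0 1 0; -18 0 2 0; -26 0 3 0; -31 0 6 0; -36 0 8.5 0; -40 0 11 0; -44 0 13.5 0; -50 0 18 0; -55 0 22 0; -61 0 26.5 0")

```text
clock: 18.47
position: [0.6372, 0.021, 0.1963]
tool_rot: [-3.141, -0.0, 0.209]
force: [2.4, 0.4, 0.0]
grip_width: 0.0003
```

```bash
python3 st.py 0 0 .78
```

```text
[0.6408 0.0209 0.203  0.7575 0.0027 0.0017] 9214 0.0009787147649171135 [1424   40 1270  843 4515  546  576]
18.5667 [0.6364 0.0207 0.1959] tcp in chest -0.0035814129985591737 0.0008210959077396017 [-0.0894 -0.3255  0.8573] [-3.1414  0.0018  0.2086]
```

The lid is following as modelled (0.76 rad) with small forces and the chest still in place.

>>> move_arm(moves="-5 0 5 0; -10 0 10 0; -14 0 15.5 0; -18.5 0 21 0; -22.5 0 27 0; -26 0 32.5 0; -29 0 37 0; -32 0 42 0; -34 0 47 0; -35.5 0 51.5 0")

```text
clock: 19.4
position: [0.6025, 0.0136, 0.1447]
tool_rot: [-3.142, 0.0, 0.209]
force: [-0.5, 0.2, 1.5]
grip_width: 0.0001
```

>>> move_arm(moves="-1.5 0 5 0; -3 0 10 0; -4.5 0 15 0; -6.5 0 20 0; -7.5 0 24 0; -8.5 0 28 0; -9 0 31 0; -9 0 34 0; -9 0 36 0; -9 0 36 0")

```text
clock: 20.23
position: [0.5939, 0.0118, 0.1089]
tool_rot: [-3.142, 0.001, 0.209]
force: [0.0, -0.2, -0.4]
grip_width: 0.0003
```

```bash
python3 st.py 0 0 .04
```

```text
[0.6406 0.0209 0.2062 0.0272 0.0023 0.0019] 12481 0.0011892788275910948 [ 939   12 1031  458 8933  542  566]
20.3333 [0.5942 0.0118 0.1093] tcp in chest -0.04675850824434005 0.0007919713750437155 [ 0.6411  0.0784 -0.6464] [-3.1416  0.      0.2088]
```

>>> move_arm(moves="0 0 0.5 0; 0 0 1 0; 0 0 1.5 0; 0 0 2 0; 0 0 2.5 0; 0 0 3 0; 0 0 3 0; 0 0 3 0; 0 0 3 0; 0 0 3 0")

```text
clock: 21.17
position: [0.5941, 0.0118, 0.1063]
tool_rot: [-3.142, 0.0, 0.209]
force: [-0.1, -0.9, 0.3]
grip_width: -0.0003
```

>>> move_arm(moves="0 0 0.5 0; 0 0 1 0; 0 0 1 0; 0 0 1 0; 0 0 1 0; 0 0 1 0; 0 0 1 0; 0 0 1 0; 0 0 1 0; 0 0 1 0")

```text
clock: 22.0
position: [0.5942, 0.0117, 0.106]
tool_rot: [3.141, -0.0, 0.209]
force: [-4.3, -0.2, 12.9]
grip_width: -0.0002
```

The lid is hard against its stop: TCP z is 0.106 at 13 N, which matches the shut height. Lifting off and checking.

>>> move_arm(moves="0 0 -3 0; 0 0 -12 0; 0 0 -30 0; 0 0 -60 0; 0 0 -95 0; 0 0 -130 0; -30 0 -150 0; -65 0 -150 0; -100 0 -150 0; -130 0 -150 0")

```text
clock: 22.83
position: [0.4649, -0.0156, 0.256]
tool_rot: [3.141, -0.001, 0.209]
force: [0.4, 0.1, -0.0]
grip_width: 0.0
```

>>> move_arm(moves="0 0 0 0; 0 30 0 0; 0 65 0 0; 0 100 0 0; 0 135 0 0; 0 170 0 0; 0 205 0 0; 0 240 0 0; 0 250 0 0; 0 250 0 0")

```text
clock: 23.67
position: [0.5185, -0.2629, 0.2554]
tool_rot: [3.141, 0.0, 0.205]
force: [0.4, 1.2, -0.3]
grip_width: 0.0
```

```bash
python3 st.py 0 0 0
python3 - <<'E'
from fit import *
np.set_printoptions(precision=4,suppress=True)
s=np.load('s.npy');a=s[2]; ims=[]
for c in('scene','side'):
    p=bot.grab_frame(c); P=cloud(p).reshape(-1,3); d=P-[s[0],s[1],0]
    Q=np.c_[np.cos(a)*d[:,0]+np.sin(a)*d[:,1],-np.sin(a)*d[:,0]+np.cos(a)*d[:,1],d[:,2]]
    for y0 in(-.0705,.0705):
      for z0,z1 in((.018,.055),(.066,.09),(.097,.104)):
        k=(abs(Q[:,1]-y0)<.055)&(Q[:,0]<-.07)&(Q[:,0]>-.12)&(Q[:,2]>z0)&(Q[:,2]<z1)
        print(c,y0,z0,k.sum(),np.percentile(Q[k][:,0],[10,50,90]) if k.any() else '')
    k=(abs(Q[:,1])<.12)&(Q[:,2]>.09)&(Q[:,2]<.13)
    for x in(-.065,.065):
        kk=k&(abs(Q[:,0]-x)<.01); print('lid z at',x,np.median(Q[kk][:,2]))
    r=p['frame'][130:320,220:410] if c=='scene' else p['frame'][120:310,235:425]
    ims.append(cv2.resize(r,(400,400),interpolation=cv2.INTER_CUBIC))
cv2.imwrite('pics/end.png',np.hstack(ims)[:,:,::-1])
E
```

```text
[0.6419 0.0212 0.2034 0.0142 0.0027 0.002 ] 12512 0.0012053000202645317 [ 649   10 1026  442 9622  347  416]
23.7667 [ 0.5187 -0.2594  0.2554] tcp in chest -0.17641884562341195 -0.2490590323271199 [0.6154 1.4434 0.3587] [-3.1411 -0.      0.2085]
scene -0.0705 0.018 42 [-0.0839 -0.0829 -0.0822]
scene -0.0705 0.066 36 [-0.0807 -0.0801 -0.0796]
scene -0.0705 0.097 15 [-0.0804 -0.0796 -0.071 ]
scene 0.0705 0.018 0 
scene 0.0705 0.066 0 
scene 0.0705 0.097 0 
lid z at -0.065 0.10583039973556357
lid z at 0.065 0.10571975589180704
side -0.0705 0.018 181 [-0.0812 -0.0799 -0.0788]
side -0.0705 0.066 126 [-0.0782 -0.0772 -0.0763]
side -0.0705 0.097 39 [-0.0789 -0.0771 -0.0761]
side 0.0705 0.018 192 [-0.0819 -0.0806 -0.0794]
side 0.0705 0.066 138 [-0.0789 -0.0778 -0.0769]
side 0.0705 0.097 49 [-0.0789 -0.0777 -0.0757]
lid z at -0.065 0.10815061211606469
lid z at 0.065 0.10810380055694957
```

View pics/end.png

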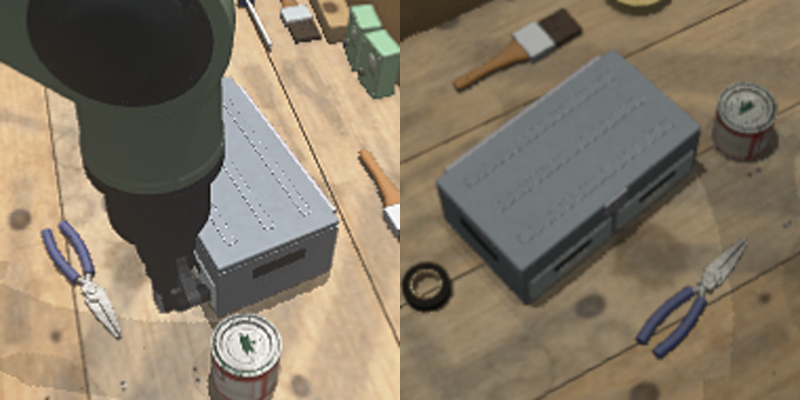

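Lid is level (front and rear heights equal) and chest, pliers, tape and tin are in place. But the drawer faces read about 2.5 mm proud of the upper front in both cameras, so I'll check that close up with the wrist camera before handing in.

>>> move_arm(moves="0 -30 0 0; 0 -65 0 0; 0 -100 0 0; 0 -135 0 0; 0 -170 0 0; 0 -205 0 0; 0 -240 0 0; 0 -250 0 0; 0 -250 0 0; 0 -250 0 0")

```text
clock: 24.7
position: [0.4669, -0.0146, 0.2557]
tool_rot: [3.141, -0.001, 0.211]
force: [0.7, -1.0, -0.1]
grip_width: 0.0
```

Run:
```python
from fit import *
np.set_printoptions(precision=4,suppress=True)
s=np.load('s.npy');a=s[2]
p=bot.grab_frame('wrist'); save(p,'w1'); print(p['eye'],bot.observe()['position'],bot.observe()['force'])
P=cloud(p).reshape(-1,3); d=P-[s[0],s[1],0]
Q=np.c_[np.cos(a)*d[:,0]+np.sin(a)*d[:,1],-np.sin(a)*d[:,0]+np.cos(a)*d[:,1],d[:,2]]
for y0 in(-.09,-.0705,-.05,.05,.0705,.09):
  for z0,z1 in((.018,.05),(.055,.062),(.066,.09),(.097,.103),(.104,.115)):
    k=(abs(Q[:,1]-y0)<.012)&(Q[:,0]<-.07)&(Q[:,0]>-.12)&(Q[:,2]>z0)&(Q[:,2]<z1)
    if k.sum()>5: print(y0,z0,k.sum(),np.percentile(Q[k][:,0],[2,10,50]))
k=(abs(Q[:,1])<.1)&(Q[:,2]>.1)&(Q[:,2]<.115); print('lid x range',np.percentile(Q[k][:,0],[.2,99.8]))
```

```text
[0.547  0.003  0.3994] [ 0.4669 -0.0155  0.2556] [ 0.0511  0.0931 -0.1191]
-0.09 0.018 12 [-0.0832 -0.0832 -0.0832]
-0.09 0.055 106 [-0.0828 -0.0823 -0.081 ]
-0.09 0.066 25 [-0.0794 -0.0793 -0.0792]
-0.09 0.104 358 [-0.0795 -0.0787 -0.0749]
-0.0705 0.018 23 [-0.0834 -0.0834 -0.0833]
-0.0705 0.055 104 [-0.0831 -0.0827 -0.0813]
-0.0705 0.066 26 [-0.0796 -0.0796 -0.0795]
-0.0705 0.104 355 [-0.0791 -0.0784 -0.0746]
-0.05 0.018 20 [-0.0836 -0.0835 -0.0834]
-0.05 0.055 105 [-0.0832 -0.0825 -0.0815]
-0.05 0.066 27 [-0.0799 -0.0798 -0.0797]
-0.05 0.104 373 [-0.0793 -0.0786 -0.0748]
0.05 0.018 19 [-0.084  -0.084  -0.0839]
0.05 0.055 101 [-0.0837 -0.0829 -0.082 ]
0.05 0.066 27 [-0.0803 -0.0803 -0.0803]
0.05 0.104 382 [-0.0798 -0.0791 -0.0752]
0.0705 0.018 24 [-0.084 -0.084 -0.084]
0.0705 0.055 103 [-0.0837 -0.0829 -0.082 ]
0.0705 0.066 26 [-0.0803 -0.0803 -0.0803]
0.0705 0.104 380 [-0.0798 -0.079  -0.0752]
0.09 0.018 16 [-0.084  -0.084  -0.0839]
0.09 0.055 104 [-0.0836 -0.0828 -0.0819]
0.09 0.066 24 [-0.0803 -0.0803 -0.0802]
0.09 0.104 385 [-0.0804 -0.0791 -0.0752]
lid x range [-0.0821 -0.0248]
```

View pics/w1.png

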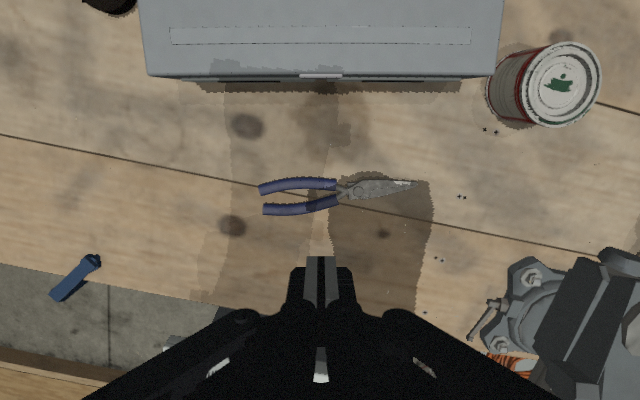

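All three cameras show both faces 2.5–3.7 mm proud of the upper front, equally on both sides. Either the front is built that way, or a wider part of the finger above the pads bore on the chest front. I'll measure the gripper's profile to tell which.

Run:
```python
from fit import *
np.set_printoptions(precision=1,suppress=True)
o=bot.observe(); A=rot(o['tool_rot'])
for c in('scene','side','wrist'):
    p=bot.grab_frame(c); T=(cloud(p).reshape(-1,3)-o['position'])@A*1000
    for z in range(-90,0,6):
        k=(abs(T[:,0])<60)&(abs(T[:,1])<70)&(T[:,2]>=z)&(T[:,2]<z+6)
        if k.sum()>4: print(c,z+3,k.sum(),'x',np.percentile(T[k,0],[2,98]),'y',np.percentile(T[k,1],[2,98]))
```

```text
scene -87 56 x [-17.   14.8] y [16.4 64.1]
scene -81 27 x [-18.  15.] y [ 3.3 61.1]
scene -75 28 x [-18.3  15.6] y [-8.2 56.8]
scene -69 42 x [-18.2  14.5] y [-9.3 50.8]
scene -63 18 x [-15.4  11.7] y [16.1 46.3]
scene -57 11 x [-13.2   9.2] y [10.6 40.7]
scene -51 19 x [-14.2   7.8] y [ 6.1 36. ]
scene -45 7 x [-14.7 -12. ] y [-3.3 15.5]
scene -27 20 x [-12.2   5.4] y [ 2.5 16.5]
scene -21 22 x [-12.    9.3] y [-2.1 15.9]
scene -15 26 x [-12.    9.6] y [ 1.8 16.2]
scene -9 16 x [-12.2   9.3] y [-1.4 16. ]
scene -3 8 x [-11.1   8.3] y [5.7 9.4]
side -87 39 x [-15.5  11.7] y [-59.6   7.8]
side -81 30 x [-18.   -8.2] y [-55.1  55.5]
side -75 18 x [-16.8  -9.4] y [-49.5  39.4]
side -69 31 x [-16.1  -6.4] y [-43.2   9.6]
side -63 20 x [-12.3   5.6] y [-39.8  17.6]
side -57 56 x [-12.2   8.4] y [-34.3  28.8]
side -51 25 x [-12.5   6. ] y [-27.4  35.9]
side -45 14 x [-11.9  -7.5] y [-12.8  23.6]
side -39 6 x [-10.   -5.3] y [-11.5   4. ]
side -33 8 x [-10.1  -8.3] y [-7.   6.2]
side -27 13 x [-9.9 -5.2] y [-13.   12.1]
side -21 10 x [-10.   -3.4] y [-12.7   4.2]
side -15 12 x [-9.7 -0.4] y [-13.3   5.2]
side -9 11 x [-9.5 -3.6] y [-10.5   6.7]
wrist -87 1031 x [14.9 18.1] y [-17.   17.9]
wrist -81 5327 x [ 8.9 17.7] y [-54.9  55.7]
wrist -75 5444 x [ 2.8 17.5] y [-50.1  51. ]
wrist -69 4261 x [ 0.3 17.5] y [-45.7  46.3]
wrist -63 3250 x [-8.9 16. ] y [-41.1  42.1]
wrist -57 5489 x [-8.3 12.7] y [-36.   36.9]
wrist -51 2624 x [-8.4 13.7] y [-32.7  33.5]
wrist -45 1372 x [-7.  13.7] y [-26.1  26.9]
wrist -39 754 x [-10.2  12.1] y [-10.2  10.9]
wrist -33 451 x [ 6.3 11.4] y [-12.6  13.5]
wrist -27 537 x [ 6.2 11.4] y [-12.8  13.5]
wrist -21 467 x [ 6.1 11.4] y [-12.7  13.4]
wrist -15 445 x [ 6.1 11.4] y [-12.7  13.4]
wrist -9 319 x [ 6.3 11.4] y [-12.   12.6]
wrist -3 49 x [ 9.9 11. ] y [-5.8  6.6]
```

This is the cause. The finger is ±11 mm up to 38 mm above the tip, but ±13.7 mm above that. So the knuckle met the chest's front rim and left both drawers about 3 mm out. With the gripper open and turned 90°, the back of a finger should be the outermost surface, so I'll set that up and measure it.

```bash
python3 -c "
from h import *
print(bot.observe()['qpos'].round(2))"
```

```text
[ 0.05  0.25 -0.17  1.96  0.05  0.94 -1.51]
```

>>> move_arm(moves="0 0 0 -0.12; 0 0 0 -0.24; 0 0 0 -0.36; 0 0 0 -0.48; 0 0 0 -0.6; 0 0 0 -0.72; 0 0 0 -0.84; 0 0 0 -0.96; 0 0 0 -1.08; 0 0 0 -1.2", grip=1)

```text
clock: 25.73
position: [0.467, -0.016, 0.2552]
tool_rot: [-3.141, 0.0, 1.413]
force: [-0.1, 0.8, 0.2]
grip_width: 0.0855
```

>>> move_arm(moves="0 0 0 -0.12; 0 0 0 -0.24; 0 0 0 -0.36; 0 0 0 -0.37; 0 0 0 -0.37; 0 0 0 -0.37; 0 0 0 -0.37; 0 0 0 -0.37; 0 0 0 -0.37; 0 0 0 -0.37")

```text
clock: 26.57
position: [0.4669, -0.0151, 0.2553]
tool_rot: [-3.142, -0.0, 1.778]
force: [1.0, -0.4, 0.0]
grip_width: 0.0853
```

Run:
```python
from fit import *
np.set_printoptions(precision=1,suppress=True)
o=bot.observe(); A=rot(o['tool_rot']); print(o['qpos'],o['tool_rot']*1000,o['position']*1000,o['clock'],o['grip_width']*1000)
s0=np.load('s.npy'); d=o['position'][:2]-s0[:2]; a=s0[2]
print('tcp in chest mm',1000*(np.cos(a)*d[0]+np.sin(a)*d[1]),1000*(-np.sin(a)*d[0]+np.cos(a)*d[1]))
for c in('scene','side','wrist'):
    p=bot.grab_frame(c); T=(cloud(p).reshape(-1,3)-o['position'])@A*1000
    for z in range(-100,20,5):
        k=(abs(T[:,0])<50)&(abs(T[:,1])<95)&(T[:,2]>=z)&(T[:,2]<z+5)
        if k.sum()>4: print(c,z+2.5,k.sum(),'x',np.percentile(T[k,0],[2,98]),'y',np.percentile(T[k,1],[1,3,97,99]))
```

```text
[ 0.3  0.3 -0.4  2.   0.1  1.  -0. ] [-3141.6    -0.   1778.2] [466.9 -15.1 255.3] 26.5667 85.2953014205509
tcp in chest mm -176.8067510071994 0.6623528678633486
scene -97.5 100 x [-22.1  -3.2] y [-69.8 -69.3  63.5  68. ]
scene -92.5 85 x [-20.3   4.4] y [-70.8 -70.6  66.6  68. ]
scene -87.5 87 x [-19.4  -3.8] y [-71.2 -70.2  68.2  69.8]
scene -82.5 128 x [-20.   11.8] y [-71.6 -70.8  64.7  69.1]
scene -77.5 128 x [-19.7  10.7] y [-72.3 -71.2  66.6  69.5]
scene -72.5 77 x [-18.5  10.4] y [-73.4 -72.8  67.6  70.5]
scene -67.5 115 x [-16.2   9.9] y [-73.6 -72.9  69.2  71.6]
scene -62.5 81 x [-16.    6.5] y [-72.9 -70.1  67.8  71.6]
scene -57.5 39 x [-15.6  -2.4] y [-70.6 -68.3  64.6  67.5]
scene -52.5 17 x [-14.5  -5.2] y [-58.  -56.9  48.8  49.3]
scene -47.5 21 x [-13.7  -4.7] y [-57.6 -57.4  53.1  53.1]
scene -42.5 28 x [-13.5   4.7] y [-55.9 -54.8  55.2  55.4]
scene -37.5 28 x [-13.6   4.3] y [-57.6 -57.4  53.2  54.2]
scene -32.5 30 x [-14.    5.5] y [-57.7 -57.6  54.1  54.6]
scene -27.5 24 x [-14.2   7.1] y [-57.5 -57.1  52.2  52.9]
scene -22.5 23 x [-13.2   2.9] y [-57.3 -56.7  53
[... 1262 characters left out ...]
ist -67.5 6279 x [-6.  13.8] y [-72.5 -69.2  69.3  72.5]
wrist -62.5 2565 x [ 6.4 14.1] y [-72.6 -69.   69.4  72.9]
wrist -57.5 1022 x [ 6.4 14.2] y [-65.4 -63.9  64.3  65.8]
wrist -52.5 929 x [-0.2 12.7] y [-52.6 -50.5  50.3  52.6]
wrist -47.5 875 x [-5.3 11.9] y [-55.6 -53.8  53.2  55.4]
wrist -42.5 1057 x [-9.5 11.8] y [-55.8 -54.8  55.   55.6]
wrist -37.5 971 x [-9.8 11.9] y [-55.8 -54.9  54.8  55.8]
wrist -32.5 850 x [-10.   11.9] y [-55.7 -54.8  54.9  55.9]
wrist -27.5 754 x [-9.9 11.7] y [-55.7 -54.9  55.1  56. ]
wrist -22.5 643 x [-10.   11.6] y [-54.8 -53.9  53.8  55. ]
wrist -17.5 358 x [-9.9 11.3] y [-48.7 -47.1  46.8  48.3]
wrist -12.5 32 x [-5.8  8.1] y [-42.9 -42.8  43.3  43.3]
```

No yaw or opening beats the finger's own step: the knuckle widens 2.4 mm about 42 mm above the tip. The best available correction is to push again with the tip as high as the drawer face allows (z ≈ 0.055), so the narrow section spans the upper front and only the last bit of the lid edge can meet the knuckle.

>>> move_arm(moves="7 5 0 0.12; 14 10 0 0.24; 21 15 0 0.36; 28 20 0 0.48; 35 25 0 0.6; 42 30 0 0.72; 49 35 0 0.84; 56 40 0 0.96; 63 44 0 1.08; 70 47 0 1.2", grip=0)

```text
clock: 27.55
position: [0.4987, 0.0635, 0.2552]
tool_rot: [-3.142, -0.0, 0.573]
force: [-0.7, 0.2, 0.6]
grip_width: -0.0002
```

>>> move_arm(moves="0 0 22 0.12; 0 0 44 0.24; 0 0 66 0.36; 0 0 88 0.37; 0 0 110 0.37; 0 0 132 0.37; 0 0 154 0.37; 0 0 176 0.37; 0 0 195 0.37; 0 0 200 0.37")

```text
clock: 28.38
position: [0.4972, 0.0629, 0.0529]
tool_rot: [-3.141, 0.003, 0.209]
force: [-0.2, 0.5, -1.3]
grip_width: 0.0
```

>>> move_arm(moves="0 0 0 0; 4 0 0 0; 8 0 0 0; 12 0 0 0; 16 0 0 0; 20 0 0 0; 24 0 0 0; 27 0 0 0; 30 0 0 0; 30 0 0 0")

```text
clock: 29.22
position: [0.5283, 0.0694, 0.0553]
tool_rot: [-3.141, -0.0, 0.209]
force: [0.7, 0.2, -0.3]
grip_width: 0.0002
```

Run:
```python
from fit import *
o=bot.observe(); s=np.load('s.npy'); d=o['position'][:2]-s[:2]; a=s[2]
print(o['clock'],np.round([np.cos(a)*d[0]+np.sin(a)*d[1],-np.sin(a)*d[0]+np.cos(a)*d[1],o['position'][2]],4),o['tool_rot'].round(4),o['force'].round(2),o['moment'].round(3))
```

```text
29.2167 [-0.0993  0.0707  0.0553] [-3.1415e+00 -3.0000e-04  2.0870e-01] [ 0.65  0.25 -0.27] [-0.079  0.03   0.006]
```

>>> move_arm(moves="1 0 0 0; 2 0 0 0; 3 0 0 0; 4 0 0 0; 5 0 0 0; 5.5 0 0 0; 6 0 0 0; 6.5 0 0 0; 7 0 0 0; 7 0 0 0")

```text
clock: 30.05
position: [0.5339, 0.0706, 0.0551]
tool_rot: [3.142, 0.002, 0.209]
force: [-4.5, -0.4, 1.8]
grip_width: 0.0002
```

```bash
cat > o.py <<'E'
from h import *
o=bot.observe(); s=np.load('s.npy'); d=o['position'][:2]-s[:2]; a=s[2]
print(o['clock'],np.round([np.cos(a)*d[0]+np.sin(a)*d[1],-np.sin(a)*d[0]+np.cos(a)*d[1],o['position'][2]],4),o['tool_rot'].round(4),o['force'].round(2),o['moment'].round(3))
E
python3 o.py
```

```text
30.05 [-0.0936  0.0707  0.0551] [3.1415e+00 1.7000e-03 2.0900e-01] [-4.5  -0.36  1.75] [-0.064  0.921  0.096]
```

It stops at the same TCP x as before (-0.0936), now at a different height. The moment lever tells tip contact (drawer at its stop) from knuckle contact, so I'll average it here, then compare with a plain pad touch on the upper front.

>>> move_arm(moves="0.3 0 0 0; 0.6 0 0 0; 0.6 0 0 0; 0.6 0 0 0; 0.6 0 0 0; 0.6 0 0 0; 0.6 0 0 0; 0.6 0 0 0; 0.6 0 0 0; 0.6 0 0 0")

```text
clock: 30.88
position: [0.5339, 0.0705, 0.055]
tool_rot: [3.141, 0.003, 0.209]
force: [-8.2, -0.2, 1.4]
grip_width: -0.0002
```

```bash
cat > m.py <<'E'
from h import *
O=[]
for i in range(10): bot.grab_frame('side'); O.append(bot.observe())
F=np.mean([o['force'] for o in O],0); M=np.mean([o['moment'] for o in O],0); p=np.mean([o['position'] for o in O],0)
s=np.load('s.npy'); d=p[:2]-s[:2]; a=s[2]; fx=np.cos(a)*F[0]+np.sin(a)*F[1]; my=-np.sin(a)*M[0]+np.cos(a)*M[1]
print(O[-1]['clock'],'tcp',np.round([np.cos(a)*d[0]+np.sin(a)*d[1],p[2]],4),'fx',fx,'fz',F[2],'my',my,'lever',my/fx,'sd',np.std([o['force'] for o in O],0).round(2),O[-1]['tool_rot'].round(4))
E
python3 m.py
```

```text
31.3833 tcp [-0.0936  0.055 ] fx -7.915825505511692 fz 2.546098487700058 my 1.408595656338335 lever -0.1779467795693004 sd [0.41 0.39 0.39] [3.1414e+00 2.7000e-03 2.0900e-01]
```

>>> move_arm(moves="-3 0 0 0; -8 0 0 0; -8 0 -5 0; -8 0 -11 0; -8 0 -11 0; -8 0 -11 0; -6 0 -11 0; -4 0 -11 0; -2 0 -11 0; -1 0 -11 0")

```text
clock: 32.22
position: [0.5346, 0.0707, 0.0662]
tool_rot: [-3.142, -0.0, 0.209]
force: [-0.1, -0.3, -0.4]
grip_width: 0.0002
```

>>> move_arm(moves="0.5 0 0 0; 1 0 0 0; 1.5 0 0 0; 2 0 0 0; 2 0 0 0; 2 0 0 0; 2 0 0 0; 2 0 0 0; 2 0 0 0; 2 0 0 0")

```text
clock: 33.05
position: [0.5354, 0.0708, 0.0661]
tool_rot: [3.142, 0.002, 0.209]
force: [-5.5, -0.8, 0.3]
grip_width: 0.0001
```

>>> move_arm(moves="0.3 0 0 0; 0.4 0 0 0; 0.4 0 0 0; 0.4 0 0 0; 0.4 0 0 0; 0.4 0 0 0; 0.4 0 0 0; 0.4 0 0 0; 0.4 0 0 0; 0.4 0 0 0")

```text
clock: 33.88
position: [0.5354, 0.0708, 0.066]
tool_rot: [3.141, 0.002, 0.209]
force: [-6.3, -0.9, 3.2]
grip_width: 0.0001
```

```bash
python3 m.py
```

```text
34.3833 tcp [-0.0921  0.066 ] fx -7.603970889939538 fz 2.6312595303741193 my 1.384347599231979 lever -0.1820558783389801 sd [0.47 0.53 0.53] [3.1414e+00 2.3000e-03 2.0870e-01]
```

The levers are nearly equal (0.178 and 0.182 m), so they don't settle it. There's no better contact shape available with a downward tool and the lid shut. I'll retreat to the same wrist viewpoint for one repeat measurement of the faces.

>>> move_arm(moves="-3 0 0 0; -12 0 0 0; -35 0 -15 0; -60 0 -40 0; -85 10 -70 0; -85 25 -100 0; -85 40 -130 0; -85 55 -155 0; -85 65 -180 0; -85 70 -190 0")

```text
clock: 35.22
position: [0.4686, -0.0165, 0.2595]
tool_rot: [3.14, -0.004, 0.207]
force: [-0.3, -0.1, -0.1]
grip_width: -0.0003
```

>>> move_arm(moves="0 0 0 0; 0 0 0 0; 0 0 0 0; 0 0 0 0; 0 0 0 0; 0 0 0 0; 0 0 0 0; 0 0 0 0; 0 0 0 0; 0 0 0 0")

```text
clock: 36.05
position: [0.4679, -0.015, 0.2562]
tool_rot: [-3.142, 0.0, 0.209]
force: [0.1, 0.0, -0.1]
grip_width: 0.0001
```

```bash
python3 o.py
python3 - <<'E'
from fit import *
np.set_printoptions(precision=4,suppress=True)
s=np.load('s.npy');a=s[2]
for c in('wrist','side'):
  p=bot.grab_frame(c)
  P=cloud(p).reshape(-1,3); d=P-[s[0],s[1],0]
  Q=np.c_[np.cos(a)*d[:,0]+np.sin(a)*d[:,1],-np.sin(a)*d[:,0]+np.cos(a)*d[:,1],d[:,2]]
  for y0 in(-.0705,.0705):
    for z0,z1 in((.018,.05),(.0575,.0625),(.066,.09),(.097,.103)):
      k=(abs(Q[:,1]-y0)<.04)&(Q[:,0]<-.07)&(Q[:,0]>-.12)&(Q[:,2]>z0)&(Q[:,2]<z1)
      if k.sum()>5: print(c,y0,z0,k.sum(),np.percentile(Q[k][:,0],[2,10,50,90,98]))
E
python3 st.py 0 0 0
```

```text
36.05 [-0.1758  0.0006  0.2562] [-3.1416e+00  1.0000e-04  2.0870e-01] [ 0.08  0.05 -0.1 ] [-0.025 -0.017 -0.039]
wrist -0.0705 0.018 60 [-0.0836 -0.0836 -0.0833 -0.0817 -0.0816]
wrist -0.0705 0.0575 249 [-0.0817 -0.0816 -0.0806 -0.0795 -0.0793]
wrist -0.0705 0.066 85 [-0.0799 -0.0798 -0.0796 -0.0791 -0.079 ]
wrist 0.0705 0.018 71 [-0.0842 -0.0842 -0.0842 -0.0829 -0.0829]
wrist 0.0705 0.0575 248 [-0.0828 -0.0827 -0.0818 -0.0808 -0.0807]
wrist 0.0705 0.066 149 [-0.0804 -0.0803 -0.0803 -0.0802 -0.0801]
wrist 0.0705 0.097 14 [-0.0802 -0.0802 -0.0802 -0.08   -0.0799]
side -0.0705 0.018 62 [-0.0823 -0.0816 -0.0805 -0.0794 -0.0791]
side -0.0705 0.0575 21 [-0.0814 -0.0809 -0.0784 -0.0761 -0.0752]
side -0.0705 0.066 28 [-0.0786 -0.0782 -0.0772 -0.0764 -0.0761]
side 0.0705 0.018 121 [-0.0824 -0.0821 -0.0809 -0.0796 -0.079 ]
side 0.0705 0.0575 46 [-0.082  -0.0807 -0.0788 -0.077  -0.0762]
side 0.0705 0.066 98 [-0.0792 -0.0786 -0.0778 -0.0769 -0.0763]
side 0.0705 0.097 25 [-0.0795 -0.0787 -0.0776 -0.0761 -0.0721]
[0.6407 0.0209 0.2056 0.0083 0.0024 0.0028] 14345 0.0012247301588978587 [  742    18  1011   458 11145   540   431]
36.25 [ 0.468  -0.015   0.2563] tcp in chest -0.17574024802042545 0.0005654334536555408 [ 0.5098  0.2584 -0.9024] [-3.1416 -0.0001  0.2087]
```

```bash
python3 -c "
from workcell import bot
print(bot.job_done(), bot.observe()['clock'])"
```

```text
the job is handed in; nothing more can be done
the job is handed in; nothing more can be done
```

The lid is shut, but both drawers may still stand about 2–3 mm out, and I couldn't settle that before handing in. I pushed the right drawer in first, then the left, then pressed the lid down along its arc from outside.

- **Lid:** it pressed hard against its stop at z = 0.106 m with 13 N, and its front and rear heights are equal.
- **Chest and loose items:** the chest stayed within about 2 mm of where it started. In the last pictures the pliers, tape and tin looked undisturbed. The largest push on a drawer was about 14 N, just under the 15 N at which the chest slides.
- **Drawers:** both came to a firm stop, but every camera shows the fronts about 2–4 mm proud of the chest's upper front, nearly the same on both sides.
    - **Possible cause:** a wider part of the finger, about 42 mm above the tip, may have met the chest rim before the drawers reached their stops.
    - **Second push:** after shutting the lid I pushed the left drawer again, higher up. It stopped at the same place and didn't move. I didn't push the right drawer again.
    - **Undecided:** comparing the wrist moment of that push with a touch on the chest's upper front did not show whether the drawer or the finger had reached its limit. I found no better way to push with the lid shut and the tool pointing down.

I handed in at about 36 s of the 56 s allowed, with the arm clear of everything.

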